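Swing a loaded dish tray onto its spring catch

TASK

Stand the petri dish in the blue ring of the swing tray. Then push the tray by its edge near the free corner so that it swings round its pivot pin, over the round reader window and against the spring buffer, until the orange spring catch has snapped in behind its striker and holds it there. Push no harder than that takes (never over 20 N on the tray), keep the dish upright in its ring, and leave the catch and everything else on the bench alone.

Things in the scene. Friction and masses are not known exactly. Their poses are not given: they have to be found in the camera images.
- deck: White flat reader deck, fixed, 240 x 280 mm, top 16 mm above the bench; origin under its centre on the bench. Pivot pin (10 mm thick, black cap 20 mm across, its top 20.5 mm above the deck top) at x +75, y +75 mm. Black reader window at x +38, y -3 mm. With the tray home, the tray's x axis points along the deck's -y axis (within 3.5 degrees) and its y axis along +x.
- tray: Grey painted plate 12 mm thick, 0.25 to 0.5 kg, loose on the deck, its hole (0.5 mm play all round) on the capped pivot pin. Origin on the hole's axis at the underside; the plate spans x -20 to +150, y -90 to +20 mm. It swings home counter-clockwise from above (towards its +y), by 0.5 to 0.9 rad, gliding easily (under 1 N at the push spot).
- ring_seat (a point): Centre of the blue ring, on the tray's top face (x +78, y -37 mm, 12 mm above the tray's underside). The ring is 62 mm inside, 70 mm outside and stands 3 mm above the tray's top.
- push_spot (a point): Point to push, on the tray's long y = -90 mm edge by the yellow mark (x +120 mm, half way up the edge): pushing here along the tray's +y swings it home. The space before this edge is free.
- striker (a point): Middle of the steel striker, a block that sticks out of the tray's far end (x +150 to +166, y -6 to +6 mm in the tray's frame, 12 mm tall); this point is at x +160, y 0 mm, 6.5 mm above the tray's underside.
- catch_block: Fixed block at the deck's right end with catch and sprung buffer pin, up to 24 mm tall, set anew each time (up to 8 mm along the travel), and so is the home heading. Origin on the deck top where the striker point rests once caught; x away from the pivot pin, y the way the striker travels. The buffer is met 5 mm before y = 0; the catch snaps at y = 0 to +1 mm; a rigid stop is at +2.5 mm.
- catch (a joint): Slide of the orange sprung catch nose, m: 0 = out; the passing striker pushes it back by up to 6.5 mm, then it snaps out to 0 behind it. Its ramp meets the striker some 21 mm before home. Felt at the push spot: 2 to 6 N on the ramp, 5 to 10 N on the buffer until the catch snaps, then the rigid stop. An arm that goes only to the measured home pose yields too much to get there.
- dish: Round covered petri dish with pink content, 14 mm tall, 60 mm in diameter (56 mm over its lowest 4 mm), about 20 g, origin at the centre of its underside; it stands on the bench to the right of the deck. Grasp it across its diameter from above.
- coverslips: Small square box of cover glasses, white with green top, 36 x 36 x 16 mm, loose on the bench; origin under its centre. Bystander.
- oil_bottle: Small brown bottle with black cap, 30 mm in diameter, 62 mm tall, loose on the bench; origin under its centre. Bystander.

How it is judged:
On the way, in this order (a step that is already met when the one before it is completed fails the run):
1. the dish stands in the tray's ring, let go, the tray not yet home (horizontal distance between dish and ring_seat below 0.005 m and z of dish in the frame of ring_seat below 0.0025 m and angle between dish's own z axis and vertical below 0.06 rad and contact force between the fingers and dish below 0.1 N and y of striker in the frame of catch_block below -0.015 m), for 0.2 s.
2. the catch has snapped in behind the striker (y of striker in the frame of catch_block between -0.002 and 0.0035 m and value of joint catch below 0.0015 m), for 0.2 s.
At the end, for the whole second after the job is handed in: The tray is held home by the snapped catch (nose out to within 1.5 mm, striker from 2 mm before to 3.5 mm past its caught position), the dish stands flat in the ring (within 5 mm of its centre), and all is at rest (all of step 2 and horizontal distance between dish and ring_seat below 0.005 m and z of dish in the frame of ring_seat below 0.0025 m and angle between dish's own z axis and vertical below 0.06 rad and linear speed of each of tray, dish below 0.01 m/s); the robot touches nothing.
It fails at once if the robot presses on the tray with more than 20 N (contact force between the arm and tray above 20 N).
It fails at once if the robot's fingers press on the tray with more than 20 N (contact force between the fingers and tray above 20 N).
It fails at once if the robot pushes the catch or its block (contact force between any of the arm, the fingers and catch_block above 2 N).
It fails at once if the dish is tipped (angle between dish's own z axis and vertical above 0.5 rad).
It fails at once if a bystander is disturbed (distance of any of coverslips, oil_bottle from where it was at the start of the episode above 0.02 m or angle between oil_bottle's own z axis and vertical above 0.5 rad).
It also fails if it takes over 72 s, if anything falls off the work surface, if the arm or the gripper's body presses on something with over 40 N, if the wrist force passes 120 N, or if a joint passes its speed limit or range.

ROBOT

A 6-joint arm with a two-finger parallel gripper is mounted at the origin on a cart in front of the work surface, level with it; the furniture and walls round the work are solid. World frame = base frame: x ahead of the robot, y to its left, z up, the work surface at z = 0. Lengths are in m, angles in rad, forces in N, time in s.
With the tool pointing down it reaches from about 0.35 to 0.775 m from the base axis. Payload 5.5 kg.
Tool frame: the origin (TCP) lies between the finger pads; the fingertips stand 17 mm ahead of it and the grasp point (between the pads) lies 2 mm behind it (env.finger_overhang is the distance from the TCP to the fingertips, in m); z points along the fingers, y is the line along which they close (so a half turn about z gives the same grasp; the last joint's range is limited). The gripper opens to 85 mm and grips with 20 to 120 N. Pads are 22 mm wide; open, the fingers measure 114 mm over their backs; the gripper's body (76 mm by 85 mm) begins 54 mm behind the grasp point. The pads swing forward as they close: fully open they stand 13 mm farther back than shut.
Start: joints at [-1.414, 0.313, 0.046, 1.304, 0, 1.431], TCP at [0.168, -0.55, 0.248] pointing down, gripper open.
Joint ranges: [-2.76, 2.76], [-0.86, 1.69], [-1.03, 1.26], [-2.2, 2.34], [-1.47, 1.5], [-3.14, 3.14]. Speed limits (rad/s): [2.57, 2.57, 3.14, 3.14, 3.14, 3.14].

INTERFACE

Orientations are given as a unit quaternion [w, x, y, z].
In Python, from workcell import env gives the robot as it stands. The module is installed in compiled form; this text tells all that it offers.
- The arm moves only by the shell command python3 -m pendant 'ROWS' [FORCE]. ROWS is JSON, a list of rows, each a list of 5 numbers: the gripper's target within -1 to 1 (fully open at 1, half-way at 0, shut at -1), then the shift along the tool's x, y, z in m, then the turn about the tool's z in rad. A call has 1 to 8 rows; each row shifts and turns the commanded pose from where the row before left it, along the tool's axes as they then stand; what a row does not reach is not made up. A row lasts 1/8 s, in which the tool goes at most 62.5 mm and 10.7 degrees, less where a joint would pass 70% of its speed; a pose out of reach is approached as far as the arm can. A call with a gripper value outside its range is refused whole. The fingers move at their own pace and stop on an object; FORCE is the grip in N (left out, the last holds). Time passes only in rows, so rows that do not move let the fingers close. It gives the time, the measured TCP pose, the force, the opening and the grip force at its end, in the units of the state.
- env.get_state(): the state, without advancing time (a new reading comes with each control period).
- env.read_camera(name): name is "scene" or "top" or "wrist"; returns the picture (400x640x3 uint8, red, green, blue); there is no depth.
- env.calibration(name): a dict with "K" (3x3 intrinsics, pixels), "T" (4x4, takes a point from camera to world coordinates); the wrist camera has in their place "tool_from_camera" (4x4, takes a point from camera to tool coordinates, whose origin is the TCP and whose axes are the flange's). Camera axes: x right, y down, z forward; pixel columns grow to the right and rows downward; lengths in m; the calibration is good to about 2 mm. A picture is of the moment at which its call begins: read the wrist's pose just before it. calibration takes no time and is no camera call.
- env.hand_in(): hands the job in; it is judged then, once.
Trained networks look in the newest picture that a camera, given by its name, has taken for a name from the list of things; names that differ only in an ending like _2 or _b are one class to them, and where a whole thing is asked for, a point or a joint stands for the part that bears it (a point fixed in the world has none). Each returns a list of dicts, best first, with "score" (0 to 1); they miss things now and then, are a little off and sometimes report something else, mostly with a low value. They report only what shows in the picture. A call takes as long as a camera call.
- env.recognise(camera, label): "centre" ([column, row] in pixels, amid what is visible of it).
The state is a dict: "clock": time; "joint_pos": joint angles; "qvel": joint speeds; "tau": joint torques, N m; "tcp_pos": TCP position; "orientation": TCP orientation; "wrist_force": force on the tool from outside, world axes, zero at the start; "ft_torque": the same for the moment, N m; "finger_gap": finger opening in m; "grip_force": force on a finger pad.
Only numpy, scipy, OpenCV 4.12 (cv2) and the standard library are available. Lean on these libraries where they do the work, as an engineer would, in place of code of your own. Each camera call takes 0.05 s, during which the arm holds its last target. There are 200 camera calls.

## Working session

There is one attempt and no reset: what is moved stays moved. The work goes in short steps, Python scripts to look and compute and a shell command to move; the robot and the scene stay as the last step left them, time stands still between calls to the robot, and variables do not carry over. Pictures are saved under pics/ and viewed, at most 10 in all, crops included, and the job is handed in when it is done.

```bash
mkdir -p pics; cat > h.py <<'E'
import numpy as np, cv2
from workcell import env
from scipy.spatial.transform import Rotation as R
def q2R(q): return R.from_quat([q[1],q[2],q[3],q[0]]).as_matrix()
def camT(name,st=None):
    c=env.calibration(name); K=np.array(c["K"])
    if "T" in c: return K,np.array(c["T"])
    st=st or env.get_state(); T=np.eye(4); T[:3,:3]=q2R(st["orientation"]); T[:3,3]=st["tcp_pos"]
    return K,T@np.array(c["tool_from_camera"])
def px2w(K,T,uv,z):
    d=T[:3,:3]@np.linalg.solve(K,[uv[0],uv[1],1.]); o=T[:3,3]
    return o+d*(z-o[2])/d[2]
def w2px(K,T,p):
    c=T[:3,:3].T@(np.asarray(p)-T[:3,3]); u=K@c; return u[:2]/u[2]
def shot(name,f=None):
    st=env.get_state(); im=env.read_camera(name)
    if f: cv2.imwrite("pics/"+f,im[:,:,::-1])
    K,T=camT(name,st); return im,K,T
E
python3 - <<'E'
from h import *
a,K,T=shot("top","top.png"); 
for l,z in [("dish",.014),("ring_seat",.03),("push_spot",.022),("striker",.028),("catch_block",.04),("catch",.03),("deck",.016),("tray",.028),("coverslips",.016),("oil_bottle",.062)]:
    for d in env.recognise("top",l)[:2]: print(l,d,px2w(K,T,d["centre"],z).round(4))
print(K,T.round(3)); s=env.get_state(); print(s["tcp_pos"],s["orientation"],s["clock"])
E
```

```text
dish {'centre': [356.4, 236.3], 'score': 0.57} [ 0.4623 -0.214   0.014 ]
push_spot {'centre': [199.3, 201.1], 'score': 0.85} [0.5504 0.1595 0.022 ]
striker {'centre': [199.2, 203.0], 'score': 0.56} [0.5449 0.158  0.028 ]
catch_block {'centre': [262.8, 179.5], 'score': 0.82} [0.5975 0.0066 0.04  ]
catch_block {'centre': [229.9, 222.9], 'score': 0.47} [0.4954 0.0823 0.04  ]
deck {'centre': [229.1, 220.6], 'score': 0.56} [0.5035 0.0888 0.016 ]
deck {'centre': [198.5, 202.6], 'score': 0.19} [0.5478 0.1629 0.016 ]
tray {'centre': [202.1, 204.0], 'score': 0.82} [0.5424 0.1511 0.028 ]
tray {'centre': [354.3, 235.6], 'score': 0.59} [ 0.463  -0.2075  0.028 ]
coverslips {'centre': [392.2, 190.9], 'score': 0.64} [ 0.5707 -0.3039  0.016 ]
oil_bottle {'centre': [447.4, 228.1], 'score': 0.55} [ 0.4747 -0.4169  0.062 ]
[[422.26424004   0.         314.05376792]
 [  0.         422.26424004 195.67619156]
 [  0.           0.           1.        ]] [[-0.014 -0.986  0.168  0.39 ]
 [-1.     0.012 -0.013 -0.101]
 [ 0.011 -0.169 -0.986  1.02 ]
 [ 0.     0.     0.     1.   ]]
[ 0.16816367 -0.5499012   0.2483405 ] [6.47648593e-05 9.89009495e-01 1.47852002e-01 1.35571539e-05] 0.55
```

View pics/top.png

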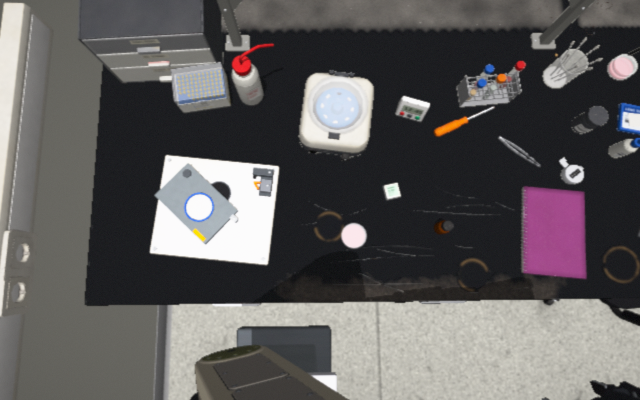

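The overview shows the deck at lower left: pin ~(187,174), ring ~(199,207), yellow mark ~(199,235), striker ~(235,216) and catch ~(258,184). The dish is at (354,236), coverslips at (392,191) and the bottle at (446,227). I'll measure next with a zoom.

```bash
python3 - <<'E'
from h import *
im,K,T=shot("top")
c=im[145:275,140:290]; cv2.imwrite("pics/zoom.png",cv2.resize(c,None,fx=4.6,fy=4.6,interpolation=cv2.INTER_CUBIC)[:,:,::-1])
hsv=cv2.cvtColor(im,cv2.COLOR_RGB2HSV)
def blob(lo,hi,box,z,n):
    m=cv2.inRange(hsv,lo,hi); k=np.zeros_like(m); k[box[1]:box[3],box[0]:box[2]]=1; m*=k
    ys,xs=np.nonzero(m); uv=[(xs.min()+xs.max())/2,(ys.min()+ys.max())/2]
    print(n,len(xs),uv,xs.min(),xs.max(),ys.min(),ys.max(),px2w(K,T,[xs.mean(),ys.mean()],z).round(4),px2w(K,T,uv,z).round(4))
blob((100,110,80),(130,255,255),(170,180,230,235),.031,"ring")
blob((20,120,120),(35,255,255),(180,215,230,250),.028,"yellow")
blob((0,20,120),(180,255,255),(335,215,375,255),.014,"dish")
blob((5,150,120),(20,255,255),(240,160,290,210),.034,"catch")
# deck quad (white)
m=cv2.inRange(hsv,(0,0,190),(180,40,255)); k=np.zeros_like(m);k[145:275,140:290]=1;m*=k
pts=cv2.findNonZero(m); h=cv2.convexHull(pts)
q=cv2.approxPolyDP(h,6,True)[:,0]; print([ (tuple(p),px2w(K,T,p,.016)[:2].round(4)) for p in q])
E
```

```text
ring 137 [np.float64(198.5), np.float64(206.5)] 184 213 192 221 [0.5358 0.1594 0.031 ] [0.5361 0.1586 0.031 ]
yellow 65 [np.float64(199.0), np.float64(234.5)] 193 205 229 240 [0.4709 0.1571 0.028 ] [0.4703 0.1561 0.028 ]
dish 127 [np.float64(352.0), np.float64(235.5)] 341 363 225 246 [ 0.4647 -0.2036  0.014 ] [ 0.4643 -0.2035  0.014 ]
catch 17 [np.float64(256.5), np.float64(185.0)] 254 259 182 188 [0.5867 0.0219 0.034 ] [0.5856 0.0221 0.034 ]
[((np.int32(278), np.int32(167)), array([ 0.6333, -0.0276])), ((np.int32(266), np.int32(264)), array([4.001e-01, 4.000e-04])), ((np.int32(150), np.int32(252)), array([0.4317, 0.2727])), ((np.int32(167), np.int32(155)), array([0.6664, 0.2434]))]
```

View pics/zoom.png

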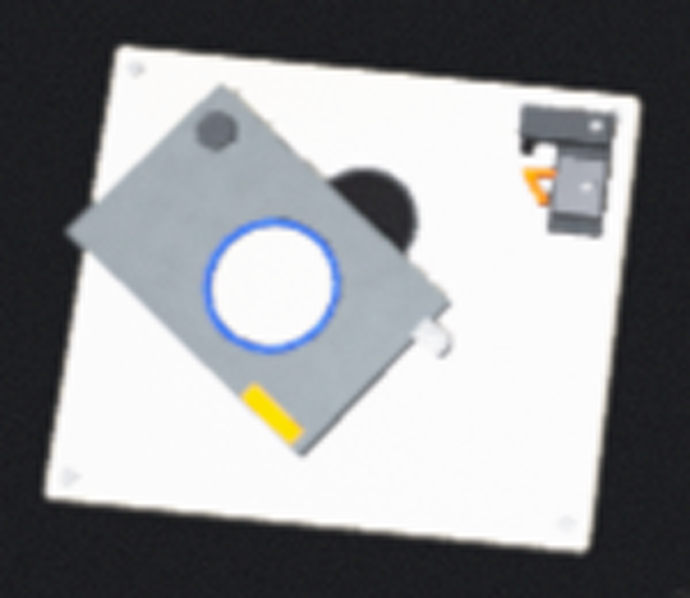

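```bash
python3 -m pendant '[[1,0.048,-0.030,0,0],[1,0.048,-0.030,0,0],[1,0.048,-0.030,0,0],[1,0.048,-0.030,0,0],[1,0.048,-0.030,0.01,0],[1,0.048,-0.030,0.02,0],[1,0.048,-0.030,0.02,0],[1,0.046,-0.031,0.02,0]]' 40; python3 - <<'E'
from h import *
im,K,T=shot("wrist","w1.png"); print(env.recognise("wrist","dish"), env.finger_overhang)
for d in env.recognise("wrist","dish"): print(px2w(K,T,d["centre"],.014))
kt,tt=camT("top"); deck=None
pin=px2w(kt,tt,[187,173.3],.0365); ring=px2w(kt,tt,[198.7,206.6],.031); print("pin",pin,"ring",ring,env.get_state()["tcp_pos"],T.round(3))
E
```

```text
clock: 1.6
tcp_pos: [0.4643, -0.2063, 0.1781]
orientation: [0.0, 0.989, 0.148, 0.0]
wrist_force: [0.4, -0.6, -0.0]
finger_gap: 0.0853
grip_force: 0.0
[{'centre': [318.3, 188.0], 'score': 0.86}] 0.017
[ 0.46900629 -0.20649427  0.014     ]
pin [0.61537556 0.18699201 0.0365    ] ring [0.53586281 0.15815855 0.031     ] [ 0.46353042 -0.20501991  0.1771638 ] [[ 0.293 -0.906 -0.306  0.543]
 [-0.956 -0.277 -0.094 -0.183]
 [ 0.001  0.32  -0.947  0.304]
 [ 0.     0.     0.     1.   ]]
```

View pics/w1.png

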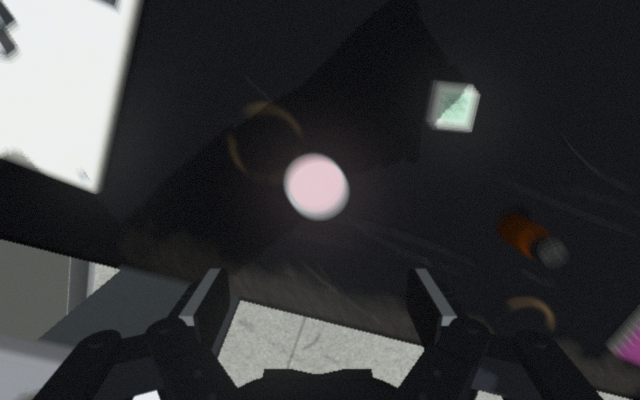

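The dish is centred at about (317,187), between and ahead of the fingers. I'll fit its outline.

```bash
cat >> h.py <<'E'
def dishfit(im,K,T,guess,z0=0.):
    hsv=cv2.cvtColor(im,cv2.COLOR_RGB2HSV); g=w2px(K,T,[guess[0],guess[1],z0+.007])
    m=cv2.inRange(im,(110,100,100),(255,255,255)); n,l,s,c=cv2.connectedComponentsWithStats(m)
    i=1+np.argmin([np.hypot(*(c[k]-g))+(1e3 if s[k,4]<300 else 0) for k in range(1,n)])
    x,y,w,h,_=s[i]; tgt=np.array([x+w/2,y+h/2])-.5
    t=np.linspace(0,2*np.pi,60); C=np.c_[np.cos(t),np.sin(t),0*t]
    def bb(p):
        P=np.vstack([C*.03+[p[0],p[1],z0+.014],C*.03+[p[0],p[1],z0+.004]])
        q=np.array([w2px(K,T,a) for a in P]); return (q.max(0)+q.min(0))/2, q.max(0)-q.min(0)
    from scipy.optimize import fsolve
    p=fsolve(lambda p: bb(p)[0]-tgt,guess[:2]); print("dish",p.round(4),"size px",(w,h),"model",bb(p)[1].round(1)); return p
E
python3 - <<'E'
from h import *
im,K,T=shot("wrist"); p=dishfit(im,K,T,[.465,-.206]); s=env.get_state(); Rm=q2R(s["orientation"])
print(s["tcp_pos"], "tool shift", Rm.T@(np.r_[p,0.022]-s["tcp_pos"]))
E
```

```text
dish [ 0.4646 -0.2086] size px (np.int32(61), np.int32(60)) model [61.9 61.5]
[ 0.46323026 -0.20655912  0.17791826] tool shift [0.00086105 0.00241617 0.1559165 ]
```

```bash
python3 -m pendant '[[1,0.001,0.002,0.05,0],[1,0,0,0.04,0],[1,0,0,0.03,0],[1,0,0,0,0]]'; python3 - <<'E'
from h import *
im,K,T=shot("wrist","w2.png"); p=dishfit(im,K,T,[.465,-.206]); s=env.get_state(); Rm=q2R(s["orientation"])
print(s["tcp_pos"], "tool shift", Rm.T@(np.r_[p,0.022]-s["tcp_pos"]))
E
```

```text
clock: 2.3
tcp_pos: [0.4624, -0.2097, 0.0569]
orientation: [-0.001, 0.989, 0.147, -0.002]
wrist_force: [-0.6, 0.3, 0.3]
finger_gap: 0.0854
grip_force: 0.0
dish [ 0.4639 -0.2098] size px (np.int32(116), np.int32(107)) model [100.   95.8]
[ 0.46368823 -0.21029881  0.05842444] tool shift [ 0.00042326 -0.00041227  0.03642436]
```

View pics/w2.png

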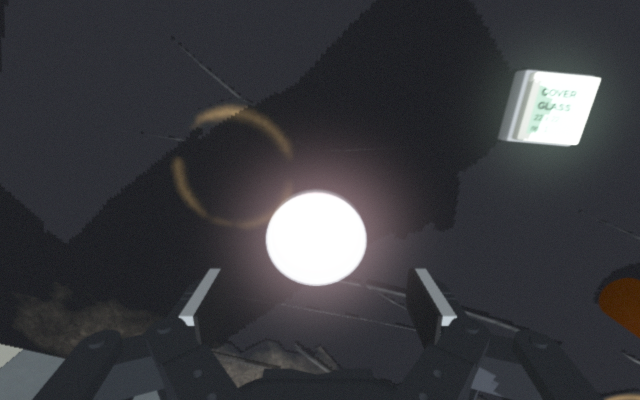

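The dish is at (316,238), centred between the pads. I'll work out the real height of the pad tips at this opening from the tip corners at (219,270) and (414,270).

```bash
python3 - <<'E'
from h import *
c=env.calibration("wrist"); K=np.array(c["K"]); T=np.array(c["tool_from_camera"])
for uv in [(219,270),(414,270),(207,270),(425,270),(180,318),(455,318)]:
    d=T[:3,:3]@np.linalg.solve(K,[*uv,1.]); o=T[:3,3]
    s=(np.sign(d[1])*.0427-o[1])/d[1]; print(uv,(o+d*s).round(4))
E
```

```text
(219, 270) [ 0.0127 -0.0427 -0.0061]
(414, 270) [ 0.013   0.0427 -0.0067]
(207, 270) [ 0.0202 -0.0427 -0.0192]
(425, 270) [ 0.0201  0.0427 -0.019 ]
(180, 318) [ 0.018  -0.0427 -0.0451]
(455, 318) [ 0.0196  0.0427 -0.0471]
```

```bash
python3 -m pendant '[[1,0,0,0.03,0],[1,0,0,0.011,0],[-1,0,0,0,0],[-1,0,0,0,0],[-1,0,0,0,0],[-1,0,0,0,0]]' 25; python3 - <<'E'
from h import *
im,K,T=shot("wrist"); cv2.imwrite("pics/w3.png",cv2.resize(im[180:400,140:500],None,fx=2,fy=2)[:,:,::-1]); print(env.get_state()["tcp_pos"],env.finger_overhang)
E
```

```text
clock: 3.1
tcp_pos: [0.4652, -0.2099, 0.0188]
orientation: [0.001, 0.989, 0.148, 0.001]
wrist_force: [-2.0, 0.3, 6.5]
finger_gap: 0.0586
grip_force: 27.1
[ 0.46514587 -0.20993912  0.01877364] 0.017
```

View pics/w3.png

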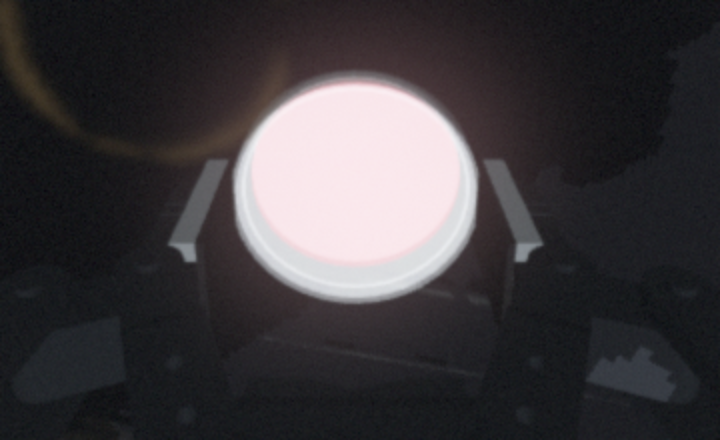

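The dish is held between the pads, at about (355,190) in the crop. The 6.5 N upward force says the tips swung onto the bench, so I'll regrip 6 mm higher to clear the ring.

```bash
python3 -m pendant '[[0.7,0,0,0,0],[0.7,0,0,-0.003,0],[0.7,0,0,-0.003,0],[-1,0,0,0,0],[-1,0,0,0,0],[-1,0,0,0,0]]' 25;  python3 -m pendant '[[-1,0,0,-0.03,0],[-1,0,0,-0.04,0],[-1,0,0,-0.03,0],[-1,0,0,0,0]]'
```

```text
clock: 3.9
tcp_pos: [0.4649, -0.2097, 0.0241]
orientation: [0.0, 0.989, 0.148, 0.0]
wrist_force: [-1.7, 0.6, 7.4]
finger_gap: 0.0574
grip_force: 25.2
clock: 4.4
tcp_pos: [0.4662, -0.2104, 0.1257]
orientation: [0.002, 0.989, 0.148, 0.002]
wrist_force: [-0.4, -0.6, -1.1]
finger_gap: 0.0572
grip_force: 26.7
```

```bash
python3 - <<'E'
from h import *
im,K,T=shot("wrist"); a=cv2.resize(im[200:400,180:460],None,fx=2,fy=2)
sc,Ks,Ts=shot("scene"); s=env.get_state(); g=w2px(Ks,Ts,s["tcp_pos"]); print(g, s["wrist_force"],s["finger_gap"])
x,y=int(g[0]),int(g[1]); b=cv2.resize(sc[max(0,y-40):y+40,max(0,x-60):x+60],None,fx=5,fy=5,interpolation=cv2.INTER_CUBIC)[:, :560]
b=cv2.resize(b,(560,int(b.shape[0]*560/b.shape[1])))[:200*2]
o=np.vstack([a,b])[:,:]; o=cv2.resize(o,None,fx=.74,fy=.74); print(o.shape); cv2.imwrite("pics/w4.png",o[:,:,::-1])
E
```

```text
[312.55133758 182.74193384] [ 0.27805002 -0.24377512 -0.05144804] 0.05714009724323862
(592, 414, 3)
```

View pics/w4.png

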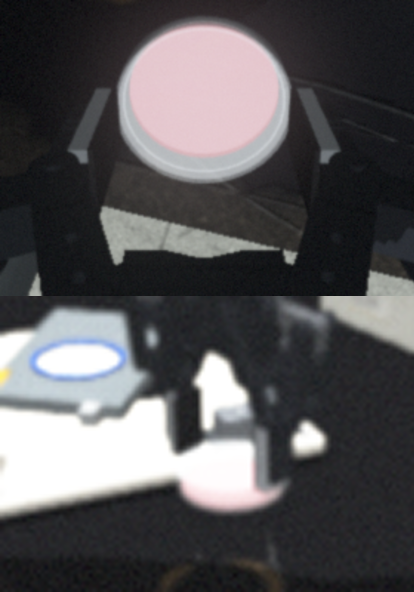

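The dish hangs level at the fingertips (upper half at about (205,100); the lower half shows it low in the pads). I'll carry it to just short of the ring.

```bash
python3 -m pendant '[[-1,0.010,-0.024,-0.03,0],[-1,0.018,-0.044,-0.02,0],[-1,0.018,-0.044,0,0],[-1,0.018,-0.044,0,0],[-1,0.018,-0.044,0,0],[-1,0.018,-0.044,0,0],[-1,0.018,-0.044,0,0],[-1,0.018,-0.044,0,0]]' ; python3 -m pendant '[[-1,0.003,-0.005,0,0],[-1,0,0,0,0],[-1,0,0,0,0]]'; python3 - <<'E'
from h import *
cv2.setRNGSeed(0)
im,K,T=shot("wrist","w5.png"); s=env.get_state(); Rm=q2R(s["orientation"])
print(s["tcp_pos"],s["orientation"],s["finger_gap"]); g=w2px(K,T,[.536,.158,.031])
hsv=cv2.cvtColor(im,cv2.COLOR_RGB2HSV); m=cv2.inRange(hsv,(100,110,60),(130,255,255)); pts=cv2.findNonZero(m)[:,0].astype(float)
pts=pts[np.hypot(*(pts-g).T)<70]; print(len(pts),g)
W=np.array([px2w(K,T,p,.031)[:2] for p in pts])
from scipy.optimize import least_squares
f=least_squares(lambda q:np.hypot(*(W-q[:2]).T)-q[2],[*W.mean(0),.033],loss="soft_l1",f_scale=.001); print("ring",f.x.round(4))
p=dishfit(im,K,T,s["tcp_pos"][:2],s["tcp_pos"][2]-.024)
print("shift tool",Rm.T@np.r_[f.x[:2]-p,0], "tcp-dish",Rm.T@np.r_[p-s["tcp_pos"][:2],0])
print("tcp-based",Rm.T@np.r_[f.x[:2]-s["tcp_pos"][:2],0])
E
```

```text
clock: 5.5
tcp_pos: [0.4965, 0.1493, 0.1714]
orientation: [0.0, 0.989, 0.148, -0.001]
wrist_force: [1.4, -0.3, -0.1]
finger_gap: 0.0569
grip_force: 26.9
clock: 5.88
tcp_pos: [0.4985, 0.1525, 0.1726]
orientation: [0.0, 0.989, 0.147, -0.001]
wrist_force: [0.3, -0.1, 0.8]
finger_gap: 0.0572
grip_force: 26.9
[0.49867034 0.1523861  0.17282596] [ 1.56379823e-04  9.89136152e-01  1.47001404e-01 -4.84586692e-04] 0.05704226388198544
996 [323.27770159 157.3900405 ]
ring [0.5367 0.1582 0.0328]
dish [0.4363 0.1673] size px (np.int32(22), np.int32(48)) model [108.1  96.6]
shift tool [ 9.33239257e-02  3.78988737e-02 -8.74301582e-05] tcp-dish [-5.52917755e-02 -3.24140412e-02  5.01376343e-05]
tcp-based [ 3.80321503e-02  5.48483256e-03 -3.72925239e-05]
```

View pics/w5.png

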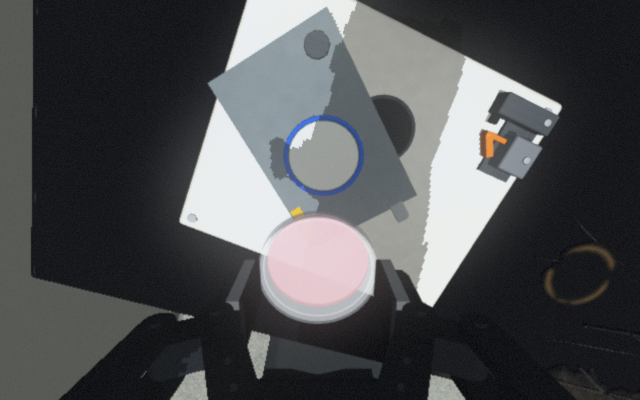

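The ring is at (323,156) and the held dish spans about columns 260–376, rows 212–322. I'll solve for the dish offset from those edges.

```bash
python3 - <<'E'
from h import *
from scipy.optimize import fsolve
s=env.get_state(); K,T=camT("wrist",s); Rm=q2R(s["orientation"]); t=np.linspace(0,2*np.pi,60); C=np.c_[np.cos(t),np.sin(t),0*t]*.03
def bb(p):
    q=np.array([w2px(K,T,a) for a in np.vstack([C+[p[0],p[1],p[2]+.014],C+[p[0],p[1],p[2]+.004]])]); return q.min(0),q.max(0)
for dz in (.014,.019,.024):
    f=lambda p:(lambda b:(b[0]+b[1])/2-[318,267])(bb([p[0],p[1],s["tcp_pos"][2]-dz]))
    p=fsolve(f,s["tcp_pos"][:2]); print(dz,Rm.T@np.r_[p-s["tcp_pos"][:2],0],bb([*p,s["tcp_pos"][2]-dz]))
E
```

```text
0.014 [ 6.79857740e-03  7.97029815e-04 -6.69697605e-06] (array([253.19415798, 206.31366413]), array([382.80584201, 327.68633587]))
0.019 [ 4.00992411e-03  8.11805948e-04 -3.89297021e-06] (array([255.64926449, 208.53062735]), array([380.35073551, 325.46937265]))
0.024 [ 1.21848207e-03  8.26450269e-04 -1.08618472e-06] (array([257.92549151, 210.59163796]), array([378.07450849, 323.40836204]))
```

```bash
python3 -m pendant '[[-1,0.0184,0.0024,0,0],[-1,0.0184,0.0024,0.03,0],[-1,0,0,0.04,0],[-1,0,0,0.036,0],[-1,0,0,0,0],[-1,0,0,0,0]]'; python3 - <<'E'
from h import *
im,K,T=shot("wrist","w6.png"); s=env.get_state(); Rm=q2R(s["orientation"]); print(s["tcp_pos"],s["wrist_force"], Rm.T@(np.r_[.5367,.1582,.0521]-s["tcp_pos"]))
E
```

```text
clock: 6.68
tcp_pos: [0.5363, 0.1591, 0.0685]
orientation: [0.0, 0.989, 0.147, 0.001]
wrist_force: [1.5, 0.1, 0.1]
finger_gap: 0.0569
grip_force: 27.0
[0.53683918 0.15941379 0.06907228] [ 0.16368704 -0.00920869 -0.16243736] [-0.00053369  0.00111155  0.01697146]
```

View pics/w6.png

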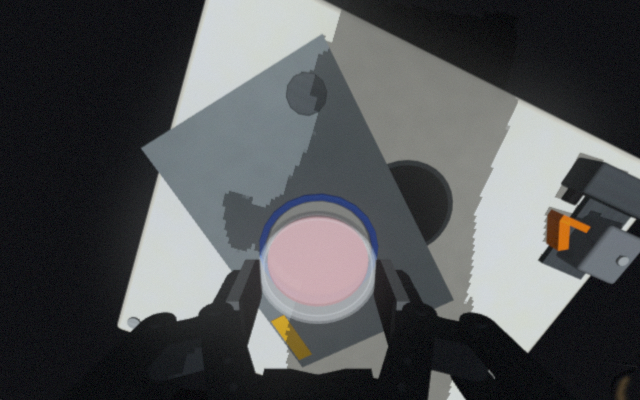

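The ring (centre column ~319, top row 194) shows just behind the held dish (centre column 318), so they are well aligned. I'll refit the ring and then lower.

```bash
python3 - <<'E'
from h import *
from scipy.optimize import least_squares
im,K,T=shot("wrist"); s=env.get_state(); Rm=q2R(s["orientation"])
hsv=cv2.cvtColor(im,cv2.COLOR_RGB2HSV); m=cv2.inRange(hsv,(100,110,40),(130,255,255)); pts=cv2.findNonZero(m)[:,0].astype(float)
pts=pts[(pts[:,1]<245)&(pts[:,1]>185)&(abs(pts[:,0]-319)<70)]
W=np.array([px2w(K,T,p,.031)[:2] for p in pts])
f=least_squares(lambda q:np.hypot(*(W-q[:2]).T)-.033,W.mean(0),loss="soft_l1",f_scale=.001)
print(len(pts),f.x.round(4), "shift minus dish offset",Rm.T@np.r_[f.x-s["tcp_pos"][:2],0]-[.0012,.0008,0])
E
python3 -m pendant '[[-1,0,0,0.009,0],[-1,0,0,0,0]]'
```

```text
1016 [0.5366 0.1582] shift minus dish offset [-2.00608990e-03  4.05621631e-04 -2.04721702e-06]
clock: 7.02
tcp_pos: [0.5352, 0.1597, 0.0581]
orientation: [0.0, 0.989, 0.148, -0.0]
wrist_force: [-0.2, 0.2, -0.8]
finger_gap: 0.0572
grip_force: 27.0
```

```bash
python3 -m pendant '[[-1,-0.001,0.0003,0.003,0],[-1,0,0,0.0025,0],[-1,0,0,0,0]]'
```

```text
clock: 7.4
tcp_pos: [0.5344, 0.1592, 0.0525]
orientation: [0.0, 0.989, 0.148, -0.0]
wrist_force: [-0.1, 0.1, 0.3]
finger_gap: 0.0572
grip_force: 27.0
```

```bash
python3 -m pendant '[[-1,0,0,0.0012,0],[-1,0,0,0,0]]'; python3 -m pendant '[[-1,0,0,0.001,0],[-1,0,0,0,0]]'
```

```text
clock: 7.65
tcp_pos: [0.5347, 0.1592, 0.0522]
orientation: [0.0, 0.989, 0.148, 0.0]
wrist_force: [-1.4, -0.4, 5.0]
finger_gap: 0.0571
grip_force: 27.6
clock: 7.9
tcp_pos: [0.5347, 0.1592, 0.0521]
orientation: [0.0, 0.989, 0.148, 0.0]
wrist_force: [-5.0, -1.6, 11.8]
finger_gap: 0.0572
grip_force: 28.5
```

```bash
python3 -m pendant '[[-1,0,0,-0.0017,0],[-1,-0.001,0,0,0],[-1,0,0,0.001,0],[-1,0,0,0,0]]'; python3 -m pendant '[[-1,0,0,0.001,0],[-1,0,0,0,0]]'
```

```text
clock: 8.4
tcp_pos: [0.5338, 0.1589, 0.0522]
orientation: [0.0, 0.989, 0.148, 0.0]
wrist_force: [-2.7, -0.7, 10.0]
finger_gap: 0.0571
grip_force: 28.1
clock: 8.65
tcp_pos: [0.5338, 0.1589, 0.0521]
orientation: [0.0, 0.989, 0.148, 0.001]
wrist_force: [-4.8, -0.1, 15.6]
finger_gap: 0.0571
grip_force: 29.0
```

```bash
python3 -m pendant '[[-1,0,0,-0.0018,0],[0.6,0,0,0,0],[0.6,0,0,0,0],[0.8,0,0,0,0],[0.8,0,0,-0.02,0],[1,0,0,-0.03,0],[1,-0.02,0,-0.04,0],[1,-0.02,0,-0.03,0]]';python3 - <<'E'
from h import *
im,K,T=shot("wrist"); c=im[60:320,150:620]; cv2.imwrite("pics/w7.png",cv2.resize(c,None,fx=1.7,fy=1.7)[:,:,::-1])
s=env.get_state(); print(s["tcp_pos"],s["orientation"],T.round(3).tolist())
E
```

```text
clock: 9.65
tcp_pos: [0.4954, 0.1471, 0.1733]
orientation: [0.0, 0.989, 0.148, 0.0]
wrist_force: [0.1, 0.6, 0.1]
finger_gap: 0.0854
grip_force: 0.0
[0.49437848 0.14691026 0.17692357] [1.76397822e-04 9.88988251e-01 1.47985236e-01 1.60551625e-03] [[0.293, -0.906, -0.306, 0.574], [-0.956, -0.277, -0.094, 0.171], [0.0, 0.32, -0.947, 0.3], [0.0, 0.0, 0.0, 1.0]]
```

View pics/w7.png

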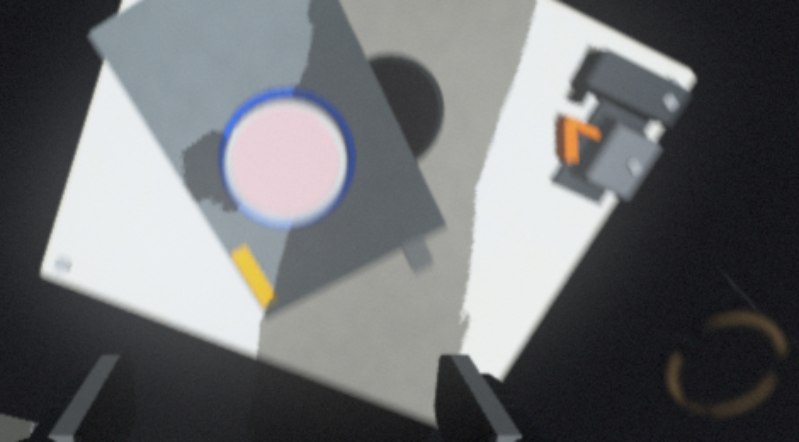

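The dish sits in the ring with blue visible all round it, centred at (288,160) in the crop. The catch is at (575,135) and the yellow mark at (252,275). Next I'll shut the gripper, turn so the finger side (tool −x) faces the edge, and move outside the edge at height.

```bash
python3 -m pendant '[[-1,-0.023,-0.035,0,0],[-1,-0.023,-0.034,0,0],[-1,0,0,0,-0.18],[-1,0,0,0,-0.18],[-1,0,0,0,-0.18],[-1,0,0,0,-0.18],[-1,0,0,0,-0.18],[-1,0,0,0,-0.18]]' 60; python3 -m pendant '[[-1,0,0,0,-0.18],[-1,0,0,0,-0.18],[-1,0,0,0,-0.18],[-1,0,0,0,-0.18],[-1,0,0,0,-0.18],[-1,0,0,0,-0.08],[-1,0,0,0,0]]'; cat >> h.py <<'E'
def tray_from_top():
    im,K,T=shot("top"); hsv=cv2.cvtColor(im,cv2.COLOR_RGB2HSV)
    m=cv2.inRange(hsv,(20,120,120),(35,255,255)); ys,xs=np.nonzero(m[150:270,140:290]); y=px2w(K,T,[xs.mean()+140,ys.mean()+150],.028)
    pin=np.array([.6157,.1875]); d=y[:2]-pin
    return len(xs),y.round(4),np.hypot(*d)
E
python3 - <<'E'
from h import *
print(tray_from_top()); s=env.get_state(); print(s["joint_pos"],s["tcp_pos"],s["orientation"],s["finger_gap"])
h=np.arctan2(*q2R(s["orientation"])[[1,0],0]); print(np.degrees(h))
im,K,T=shot("top")
for n in ("push_spot","striker","catch","catch_block"):
    for d in env.recognise("top",n)[:1]: print(n,d,px2w(K,T,d["centre"],.028))
E
```

```text
clock: 10.7
tcp_pos: [0.4312, 0.1997, 0.1717]
orientation: [-0.0, 0.77, 0.638, -0.0]
wrist_force: [0.8, 0.9, -0.1]
finger_gap: 0.0001
grip_force: 0.0
clock: 11.58
tcp_pos: [0.4312, 0.1997, 0.1718]
orientation: [-0.0, 0.383, 0.924, -0.0]
wrist_force: [0.8, -0.0, -0.7]
finger_gap: -0.0002
grip_force: 0.0
(71, array([0.4758, 0.1519, 0.028 ]), np.float64(0.14440169204852865))
[ 2.64610686e-01  1.61277301e-01 -3.43716407e-01  1.06613385e+00
 -1.20809413e-04  1.05101634e+00] [0.43118768 0.19968601 0.17181442] [-9.41264320e-05  3.83148769e-01  9.23686630e-01 -1.49055827e-04] 3.735920308112504e-05
134.94227550678954
push_spot {'centre': [194.2, 191.0], 'score': 0.57} [0.57396812 0.17082211 0.028     ]
striker {'centre': [196.4, 193.2], 'score': 0.57} [0.56858378 0.16542645 0.028     ]
catch_block {'centre': [266.4, 179.1], 'score': 0.7} [ 0.60089875 -0.0006956   0.028     ]
```

```bash
python3 -m pendant '[[-1,0,0,0.05,0],[-1,0,0,0.05,0],[-1,0,0,0.025,0],[-1,0,0,0.009,0],[-1,0,0,0,0],[-1,0,0,0,0]]'; python3 -m pendant '[[-1,-0.015,0,0,0],[-1,-0.010,0,0,0],[-1,0,0,0,0]]'
```

```text
clock: 12.62
tcp_pos: [0.4324, 0.2, 0.0393]
orientation: [0.001, 0.382, 0.924, 0.001]
wrist_force: [-0.1, -0.4, 0.1]
finger_gap: 0.0001
grip_force: 0.0
clock: 13.0
tcp_pos: [0.4502, 0.1813, 0.0385]
orientation: [0.001, 0.383, 0.924, 0.0]
wrist_force: [0.7, 0.2, 0.1]
finger_gap: -0.0001
grip_force: 0.0
```

```bash
python3 -m pendant '[[-1,-0.006,0,0.001,0],[-1,-0.004,0,0,0],[-1,-0.003,0,0,0],[-1,-0.003,0,0,0],[-1,-0.003,0,0,0],[-1,0,0,0,0]]'; python3 - <<'E'
from h import *
print(tray_from_top()); s=env.get_state(); print(s["wrist_force"],s["tcp_pos"])
d=np.array(s["tcp_pos"][:2])-[.6157,.1875]; a=np.radians(-134.6); print("tcp in tray frame",d@[np.cos(a),np.sin(a)],d@[-np.sin(a),np.cos(a)])
E
```

```text
clock: 13.75
tcp_pos: [0.4614, 0.1684, 0.0367]
orientation: [-0.001, 0.382, 0.924, -0.0]
wrist_force: [-3.2, 1.0, 1.2]
finger_gap: 0.0
grip_force: 1.3
(65, array([0.4762, 0.1475, 0.028 ]), np.float64(0.1451126443887608))
[-3.14599697 -0.33148496  0.90946772] [0.46137659 0.16848145 0.03672513]
tcp in tray frame 0.12190035585255816 -0.09652835161033943
```

```bash
python3 -m pendant '[[-1,-0.004,-0.003,0,-0.033],[-1,-0.005,-0.004,0,-0.042],[-1,-0.006,-0.0045,0,-0.05],[-1,-0.006,-0.0045,0,-0.05],[-1,-0.006,-0.0045,0,-0.05],[-1,-0.006,-0.0045,0,-0.05],[-1,-0.005,-0.004,0,-0.042],[-1,-0.003,-0.002,0,-0.025]]'; cat >> h.py <<'E'
def rep():
    s=env.get_state(); d=np.array(s["tcp_pos"][:2])-[.6157,.1875]; x=q2R(s["orientation"])[:2,0]
    hd=np.degrees(np.arctan2(x[1],x[0])); a=np.radians(hd)+np.pi/2
    print("tool hd",hd,"tray hd if aligned",np.degrees(a)-360,"tcp in frame",d@[np.cos(a),np.sin(a)],d@[-np.sin(a),np.cos(a)],"F",np.round(s["wrist_force"],1), "mag",np.hypot(*s["wrist_force"][:2]))
E
python3 - <<'E'
from h import *
rep(); n,y,r=tray_from_top(); d=y[:2]-[.6157,.1875]; print(n,y,r,"yellow hd",np.degrees(np.arctan2(d[1],d[0])))
im,K,T=shot("top")
hsv=cv2.cvtColor(im,cv2.COLOR_RGB2HSV); m=cv2.inRange(hsv,(100,110,80),(130,255,255))[160:250,150:270]; ys,xs=np.nonzero(m)
W=np.array([px2w(K,T,[a+150,b+160],.031)[:2] for a,b in zip(xs,ys)]); from scipy.optimize import least_squares
f=least_squares(lambda q:np.hypot(*(W-q).T)-.033,W.mean(0),loss="soft_l1",f_scale=.002).x; d=f-[.6157,.1875]; print("ring",len(xs),f,np.hypot(*d),"tray hd",np.degrees(np.arctan2(d[1],d[0]))+25.4)
E
```

```text
clock: 14.8
tcp_pos: [0.4763, 0.1191, 0.0368]
orientation: [-0.0, 0.219, 0.976, -0.0]
wrist_force: [-3.0, -0.7, -0.7]
finger_gap: 0.0001
grip_force: 1.2
tool hd 154.66299135529474 tray hd if aligned -115.33700864470529 tcp in frame 0.12141968879345116 -0.09669179535894688 F [-3.  -0.7 -0.7] mag 3.0698668836345453
38 [0.5056 0.0873 0.028 ] 0.1488614701866726 yellow hd -137.6952437449444
ring 66 [0.55202077 0.13280834] 0.08394178247493901 tray hd -113.94197829807376
```

```bash
python3 -m pendant '[[-1,-0.005,-0.004,0,-0.042],[-1,-0.005,-0.004,0,-0.042],[-1,-0.004,-0.003,0,-0.033],[-1,-0.003,-0.002,0,-0.025],[-1,0,0,0,0]]'; python3 -c "
from h import *
rep()"; python3 -m pendant '[[-1,-0.0024,-0.0018,0,-0.02],[-1,-0.0024,-0.0018,0,-0.02],[-1,0,0,0,0]]';python3 -c "
from h import *
rep()"
```

```text
clock: 15.52
tcp_pos: [0.4879, 0.101, 0.0371]
orientation: [0.0, 0.15, 0.989, -0.0]
wrist_force: [-1.6, -0.6, -0.3]
finger_gap: 0.0002
grip_force: 0.6
tool hd 162.7355069902068 tray hd if aligned -107.26449300979323 tcp in frame 0.12051194144042256 -0.09641856837299786 F [-1.6 -0.6 -0.3] mag 1.6722654220500186
clock: 15.9
tcp_pos: [0.4915, 0.0961, 0.0372]
orientation: [0.0, 0.13, 0.992, -0.0]
wrist_force: [-1.1, -0.3, 0.0]
finger_gap: 0.0001
grip_force: 0.5
tool hd 165.04980312146003 tray hd if aligned -104.95019687853994 tcp in frame 0.12036940127654877 -0.09638707046103095 F [-1.1 -0.3  0. ] mag 1.1990898867452704
```

```bash
for i in 1; do python3 -m pendant '[[-1,-0.0024,-0.0018,0,-0.02],[-1,0,0,0,0]]'; python3 -m pendant '[[-1,-0.0024,-0.0018,0,-0.02],[-1,0,0,0,0]]'; python3 -m pendant '[[-1,-0.0024,-0.0018,0,-0.02],[-1,0,0,0,0]]'; done; python3 -c "
from h import *
rep()"
```

```text
clock: 16.15
tcp_pos: [0.4932, 0.0938, 0.0371]
orientation: [0.0, 0.12, 0.993, -0.0]
wrist_force: [-1.1, -0.6, -0.5]
finger_gap: -0.0004
grip_force: 0.7
clock: 16.4
tcp_pos: [0.4944, 0.0919, 0.0371]
orientation: [-0.0, 0.11, 0.994, 0.0]
wrist_force: [-2.9, 2.9, 2.6]
finger_gap: -0.0
grip_force: 2.2
clock: 16.65
tcp_pos: [0.4961, 0.0897, 0.037]
orientation: [-0.001, 0.1, 0.995, 0.0]
wrist_force: [-4.8, 1.9, 3.0]
finger_gap: 0.0001
grip_force: 2.5
tool hd 168.53137518144638 tray hd if aligned -101.46862481855362 tcp in frame 0.11961453425947768 -0.09774872671629417 F [-4.8  1.9  3. ] mag 5.133101001100257
```

```bash
python3 -m pendant '[[-1,-0.0024,-0.0018,0,-0.02],[-1,0,0,0,0]]'; python3 -m pendant '[[-1,-0.0024,-0.0018,0,-0.02],[-1,0,0,0,0]]'; python3 -m pendant '[[-1,-0.0016,-0.001,0,-0.012],[-1,0,0,0,0]]';  python3 -c "
from h import *
rep()"
```

```text
clock: 16.9
tcp_pos: [0.4979, 0.0874, 0.037]
orientation: [-0.001, 0.09, 0.996, 0.0]
wrist_force: [-4.9, 1.4, 3.7]
finger_gap: -0.0003
grip_force: 2.6
clock: 17.15
tcp_pos: [0.5005, 0.0847, 0.037]
orientation: [-0.0, 0.08, 0.997, -0.0]
wrist_force: [-3.9, 0.3, 1.6]
finger_gap: 0.0
grip_force: 2.0
clock: 17.4
tcp_pos: [0.5019, 0.0832, 0.0369]
orientation: [-0.0, 0.074, 0.997, -0.0]
wrist_force: [-5.7, -0.4, 2.5]
finger_gap: -0.0001
grip_force: 2.4
tool hd 171.45824889407064 tray hd if aligned -98.5417511059294 tcp in frame 0.1200064117599053 -0.09702317537467232 F [-5.7 -0.4  2.5] mag 5.696021878165765
```

```bash
python3 -m pendant '[[-1,-0.001,-0.0007,0,-0.008],[-1,0,0,0,0]]'; python3 -m pendant '[[-1,-0.001,-0.0007,0,-0.008],[-1,0,0,0,0]]';  python3 -c "
from h import *
rep()"
```

```text
clock: 17.65
tcp_pos: [0.5027, 0.0825, 0.0369]
orientation: [-0.0, 0.07, 0.998, -0.0]
wrist_force: [-6.2, -1.7, 2.9]
finger_gap: -0.0
grip_force: 2.6
clock: 17.9
tcp_pos: [0.5035, 0.0816, 0.0369]
orientation: [-0.001, 0.066, 0.998, -0.0]
wrist_force: [-5.9, -1.1, 1.9]
finger_gap: 0.0001
grip_force: 2.7
tool hd 172.3760298013853 tray hd if aligned -97.6239701986147 tcp in frame 0.11981467199148102 -0.09715528762571744 F [-5.9 -1.1  1.9] mag 5.965669138512965
```

```bash
python3 -m pendant '[[-1,-0.001,-0.0005,0,-0.006],[-1,0,0,0,0]]'; python3 -m pendant '[[-1,-0.001,-0.0005,0,-0.006],[-1,0,0,0,0]]'; python3 -m pendant '[[-1,-0.001,-0.0005,0,-0.006],[-1,0,0,0,0]]'
```

```text
clock: 18.15
tcp_pos: [0.5038, 0.0813, 0.0369]
orientation: [-0.001, 0.063, 0.998, -0.0]
wrist_force: [-7.5, -1.0, 4.0]
finger_gap: -0.0005
grip_force: 3.6
clock: 18.4
tcp_pos: [0.5041, 0.0809, 0.0369]
orientation: [-0.002, 0.06, 0.998, 0.0]
wrist_force: [-9.8, 0.9, 5.2]
finger_gap: 0.0001
grip_force: 4.3
clock: 18.65
tcp_pos: [0.5047, 0.0804, 0.0369]
orientation: [-0.002, 0.057, 0.998, 0.0]
wrist_force: [-8.8, 1.1, 6.9]
finger_gap: 0.0003
grip_force: 4.7
```

```bash
python3 -m pendant '[[-1,-0.0008,-0.0003,0,-0.003],[-1,0,0,0,0]]'; python3 -m pendant '[[-1,-0.0008,-0.0003,0,-0.003],[-1,0,0,0,0]]'; python3 - <<'E'
from h import *
from scipy.optimize import least_squares
rep(); im,K,T=shot("top"); hsv=cv2.cvtColor(im,cv2.COLOR_RGB2HSV)
m=cv2.inRange(hsv,(5,150,120),(20,255,255))[160:210,240:290]; ys,xs=np.nonzero(m); print("orange",len(xs),xs.min()+240,xs.max()+240,ys.min()+160,ys.max()+160)
for c in env.recognise("top","striker")[:2]+env.recognise("wrist","catch")[:1]: print(c)
E
```

```text
clock: 18.9
tcp_pos: [0.5051, 0.0801, 0.0369]
orientation: [-0.002, 0.056, 0.998, 0.0]
wrist_force: [-11.1, 1.5, 7.8]
finger_gap: 0.0001
grip_force: 5.3
clock: 19.15
tcp_pos: [0.5054, 0.0797, 0.0368]
orientation: [-0.003, 0.054, 0.999, 0.0]
wrist_force: [-11.5, 1.6, 9.7]
finger_gap: 0.0002
grip_force: 5.8
tool hd 173.78869046729167 tray hd if aligned -96.21130953270836 tcp in frame 0.1190766557172274 -0.09794715893541975 F [-11.5   1.6   9.7] mag 11.5908495179981
orange 15 256 259 182 187
{'centre': [242.3, 183.2], 'score': 0.59}
{'centre': [306.6, 115.2], 'score': 0.57}
```

```bash
python3 -m pendant '[[-1,0,0,-0.0015,0],[-1,0,0,0,0]]'; python3 - <<'E'
from h import *
im,K,T=shot("top"); cv2.imwrite("pics/top2.png",cv2.resize(im[145:260,170:290],None,fx=5,fy=5,interpolation=cv2.INTER_CUBIC)[:,:,::-1])
E
```

```text
clock: 19.55
tcp_pos: [0.5055, 0.0796, 0.0373]
orientation: [-0.003, 0.054, 0.999, 0.0]
wrist_force: [-7.2, 1.2, -2.8]
finger_gap: 0.0004
grip_force: 3.6
```

View pics/top2.png

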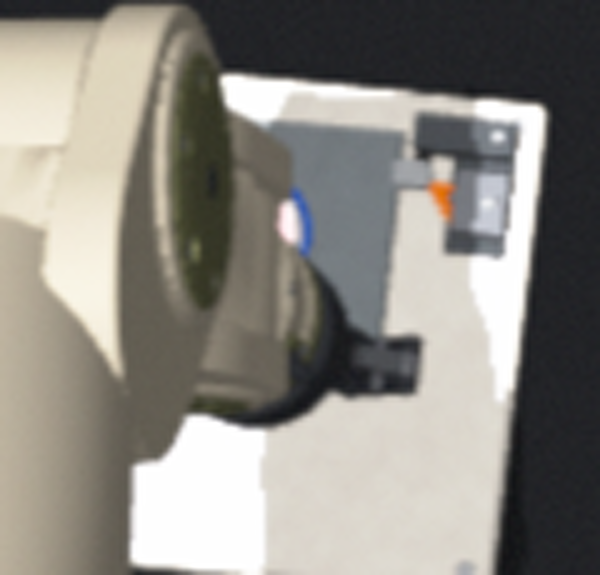

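The striker at about (412,173) is still beside the orange nose (430,190), which is pushed back, so it isn't caught yet. The vertical load has been relieved, so I'll push on in small steps.

```bash
python3 -m pendant '[[-1,-0.001,0,-0.0004,-0.003],[-1,0,0,0,0]]'; python3 -m pendant '[[-1,-0.001,0,-0.0004,-0.003],[-1,0,0,0,0]]'; python3 - <<'E'
from h import *
rep(); im,K,T=shot("top"); hsv=cv2.cvtColor(im,cv2.COLOR_RGB2HSV)
m=cv2.inRange(hsv,(5,150,120),(20,255,255))[160:210,240:290]; ys,xs=np.nonzero(m); print("orange",len(xs),xs.min()+240,xs.max()+240,ys.min()+160,ys.max()+160)
E
```

```text
clock: 19.85
tcp_pos: [0.5059, 0.0793, 0.0373]
orientation: [-0.003, 0.053, 0.999, -0.0]
wrist_force: [-8.4, 0.4, -1.5]
finger_gap: -0.0
grip_force: 4.1
clock: 20.1
tcp_pos: [0.5062, 0.0791, 0.0374]
orientation: [-0.004, 0.051, 0.999, -0.0]
wrist_force: [-9.7, 0.9, -2.5]
finger_gap: 0.0001
grip_force: 4.6
tool hd 174.1090041856967 tray hd if aligned -95.89099581430332 tcp in frame 0.11910241235560447 -0.09774729718673629 F [-9.7  0.9 -2.5] mag 9.729002292621596
orange 15 256 259 182 187
```

```bash
python3 -m pendant '[[-1,-0.0012,0,-0.0003,-0.002],[-1,0,0,0,0]]'; python3 -m pendant '[[-1,-0.0012,0,-0.0003,-0.002],[-1,0,0,0,0]]'; python3 - <<'E'
from h import *
rep(); im,K,T=shot("top"); hsv=cv2.cvtColor(im,cv2.COLOR_RGB2HSV)
m=cv2.inRange(hsv,(5,150,120),(20,255,255))[160:210,240:290]; ys,xs=np.nonzero(m); print("orange",len(xs),xs.min()+240,xs.max()+240,ys.min()+160,ys.max()+160)
E
```

```text
clock: 20.4
tcp_pos: [0.5067, 0.0787, 0.0375]
orientation: [-0.005, 0.05, 0.999, -0.001]
wrist_force: [-10.0, -0.9, -2.4]
finger_gap: 0.0003
grip_force: 5.1
clock: 20.65
tcp_pos: [0.5076, 0.0781, 0.0376]
orientation: [-0.005, 0.05, 0.999, -0.001]
wrist_force: [-12.2, -2.9, -2.0]
finger_gap: -0.0001
grip_force: 5.3
tool hd 174.30910628320518 tray hd if aligned -95.69089371679479 tcp in frame 0.11954734473649928 -0.09676927202910927 F [-12.2  -2.9  -2. ] mag 12.588620178687062
orange 22 254 259 181 188
```

The orange region is back to its full extent (22 px, from column 254), so the catch has snapped. I'll back off.

```bash
python3 -m pendant '[[-1,0,0,0,0],[-1,0.002,0,0,0],[-1,0.004,0,0,0],[-1,0.015,0,0,0],[-1,0.02,0,0,0],[-1,0.01,0,-0.03,0],[-1,0,0,-0.05,0],[-1,0,0,-0.05,0]]'; python3 -m pendant '[[-1,0.05,0,-0.02,0],[-1,0.04,0,0,0],[-1,0,0,0,0]]'; python3 - <<'E'
from h import *
from scipy.optimize import least_squares
im,K,T=shot("top","top3.png"); hsv=cv2.cvtColor(im,cv2.COLOR_RGB2HSV)
m=cv2.inRange(hsv,(5,150,120),(20,255,255))[160:210,240:290]; ys,xs=np.nonzero(m); print("orange",len(xs),xs.min()+240,xs.max()+240,ys.min()+160,ys.max()+160)
m=cv2.inRange(hsv,(100,110,80),(130,255,255))[150:250,150:270]; ys,xs=np.nonzero(m)
W=np.array([px2w(K,T,[a+150,b+150],.031)[:2] for a,b in zip(xs,ys)])
f=least_squares(lambda q:np.hypot(*(W-q).T)-.033,W.mean(0),loss="soft_l1",f_scale=.002).x; d=f-[.6157,.1875]; print("ring",len(xs),f,"hd",np.degrees(np.arctan2(d[1],d[0]))+25.4)
g=w2px(K,T,[*f,.042]).astype(int); x0,y0=g-20; sub=hsv[y0:y0+40,x0:x0+40]; rgb=im[y0:y0+40,x0:x0+40].astype(int)
p=(rgb[...,0]-rgb[...,1]>12)&(rgb[...,0]>120); ys,xs=np.nonzero(p); print("pink",len(xs),px2w(K,T,[x0+xs.mean(),y0+ys.mean()],.042))
s=env.get_state(); print(s["tcp_pos"],s["wrist_force"],s["clock"])
E
```

```text
clock: 21.7
tcp_pos: [0.462, 0.0841, 0.1719]
orientation: [0.001, 0.049, 0.999, 0.0]
wrist_force: [1.3, -1.3, -0.7]
finger_gap: -0.0003
grip_force: 0.0
clock: 22.08
tcp_pos: [0.3703, 0.0932, 0.1907]
orientation: [0.001, 0.049, 0.999, 0.0]
wrist_force: [-0.5, 0.2, 0.5]
finger_gap: -0.0003
grip_force: 0.0
orange 15 254 259 182 188
ring 109 [0.57350642 0.11531369] hd -94.90669268551318
pink 391 [0.56995204 0.11227395 0.042     ]
[0.3722343  0.09304992 0.19080987] [0.8032293  0.14862844 0.07791462] 22.125
```

The catch nose is out and the tray stayed home with the arm clear. I'll check the dish seating numerically with the wrist camera from above.

```bash
python3 -m pendant '[[-1,-0.04,0.008,0,0],[-1,-0.04,0.008,0,0],[-1,-0.04,0.008,0,0],[-1,-0.04,0.009,0,0],[-1,-0.037,0.009,0,0],[-1,0,0,0,0],[-1,0,0,0,0]]'; python3 - <<'E'
from h import *
im,K,T=shot("wrist","w8.png"); hsv=cv2.cvtColor(im,cv2.COLOR_RGB2HSV); print("g",w2px(K,T,[.572,.114,.03]))
m=cv2.inRange(hsv,(100,110,40),(130,255,255)); ys,xs=np.nonzero(m); print("blue",len(xs),xs.min(),xs.max(),ys.min(),ys.max())
P=cv2.findNonZero(m); (e,ax,an)=cv2.fitEllipse(cv2.convexHull(P)); rc=px2w(K,T,e,.031); print("ring ctr",e,ax,rc.round(4))
x0,x1,y0,y1=xs.min(),xs.max(),ys.min(),ys.max(); r=im[y0:y1,x0:x1].astype(int)
p=((r.min(2)>110)|((r[...,0]-r[...,1]>10)&(r[...,0]>110))).astype(np.uint8)
n,l,s,c=cv2.connectedComponentsWithStats(p); i=1+np.argmax(s[1:,4]); h=cv2.convexHull(cv2.findNonZero((l==i).astype(np.uint8))); e2,a2,_=cv2.fitEllipse(h); e2=(e2[0]+x0,e2[1]+y0)
print("dish",s[i],e2,a2)
for z in (.042,.045): print(z,px2w(K,T,e2,z).round(4))
# gap of ring on the four sides at the rows/cols through the dish
t=np.linspace(0,2*np.pi,60)
for R0,z in ((.035,.031),(.03,.042),(.03,.045)):
    q=np.array([w2px(K,T,[rc[0]+R0*np.cos(a),rc[1]+R0*np.sin(a),z]) for a in t]); print("pred",R0,z,q.min(0).round(1),q.max(0).round(1))
o=cv2.inRange(hsv,(5,150,100),(20,255,255)); ys,xs=np.nonzero(o); print("orange",len(xs),(xs.min(),xs.max(),ys.min(),ys.max()) if len(xs) else "", env.get_state()["tcp_pos"])
E
```

```text
clock: 23.0
tcp_pos: [0.5728, 0.115, 0.1893]
orientation: [-0.0, 0.049, 0.999, -0.0]
wrist_force: [-1.7, -0.2, 0.5]
finger_gap: 0.0003
grip_force: 0.0
g [316.87308275 194.17176779]
blue 566 282 354 161 229
ring ctr (318.1044616699219, 194.81980895996094) (69.16447448730469, 72.30514526367188) [0.5725 0.1151 0.031 ]
dish [   4    4   65   64 3292] (np.float64(318.1194381713867), np.float64(196.6728973388672)) (64.13949584960938, 64.99333953857422)
0.042 [0.5711 0.1153 0.042 ]
0.045 [0.5702 0.1153 0.045 ]
pred 0.035 0.031 [281.4 158.2] [354.8 228.8]
pred 0.03 0.042 [285.5 165.9] [350.7 228.3]
pred 0.03 0.045 [285.2 166.5] [351.1 229.5]
orange 204 (np.int64(218), np.int64(237), np.int64(208), np.int64(226)) [0.57229118 0.11504478 0.18958501]
```

```bash
python3 -c "
from workcell import env
print(env.hand_in())"
```

```text
the job is handed in; nothing more can be done
None
```

I handed in the job: the dish measured about 1.4 mm off the ring's centre, the tray stayed home behind the snapped catch after I backed off, and the arm is clear. The highest push force I read was about 15 N, and the clock was at about 23 s; I haven't seen the verdict.

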